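# Screw the lid onto the glass canister

## Task

Take the wooden lid off the counter by its bar, set it upright on the mouth of the glass canister and back it off counter-clockwise (seen from above) until you feel it drop into the start of the thread, then run it in clockwise until it is fully home, flat on the rim. Do it gently, without forcing the thread, leave the lid released, and do not disturb the mortar, the pestle or the spice jar.

Things in the scene. Friction and masses are not known exactly. Their poses are not given: they have to be found in the camera images.
- canister: Glass canister 100 mm across, fixed to the counter (cannot move or turn), with a steel threaded neck 68 mm across on top; 140 mm tall in all. Origin at the centre of its underside, z up. Its yaw means nothing: the thread collar in the neck sits at an unknown angle, different every time and not reported, so the thread start must be found by feel.
- mouth (a point): Centre of the canister's mouth in the plane of the rim, 140 mm above the counter, z up. The neck bore is 56 mm wide; the thread in it leaves a clear bore of 43 mm. Three-start thread, repeating every 120 degrees. Each repeat, going counter-clockwise: a stop post 8 degrees wide (top 1 mm below the rim), a flat-topped ridge of 83 degrees (top 5.5 mm below the rim), a gap of 28 degrees.
- thread (a point): On the canister's axis, 20 mm below the rim. The gap is the thread start. A lid pin slides counter-clockwise on a ridge's top and drops 8 mm into the gap, up to 120 degrees of turn away. From there clockwise it runs under the ridge down a ramp, sinking 8 mm in about 75 degrees, then level 15 degrees to a dead stop. Turned clockwise on top of the ridges it jams on a stop post.
- lid_grip (a point): Centre of the wooden bar grip on top of the loose lid (0.1 to 0.2 kg). Bar 56 mm long along x, 20 mm wide along y, 46 mm high; z up along the lid's axis. Below the bar is a wooden disc 68 mm across, 7 mm thick. At the start the lid stands upright on the end of its plug, bar centre 63 mm above the counter. Turning it on the thread takes under 0.3 N m; at the dead stop it rises.
- lid_seat (a point): Centre of the underside of the lid's disc, 30 mm below the bar's centre. Its height above the mouth tells how far in the lid is: about 20 mm with pins on the stop posts, 16 mm with pins on the ridges, 8 mm when dropped into the thread start, 0 when fully home (disc flat on the rim).
- lid: The lid; origin at the centre of the plug's lower end, 63 mm below the bar's centre, z up. Under the disc is a white plug 40 mm across and 33 mm long, tapering to 34 mm over its lowest 7 mm. Three steel pins 5 mm thick stick out of it every 120 degrees (one along the bar's +x) to 26 mm from the axis, centred 19 mm below the disc.
- mortar_mid (a point): Bystander: white ceramic mortar, 104 mm across and 66 mm tall; its centre, half-way up. Leave alone.
- pestle: Bystander: wooden pestle 150 mm long lying on the counter along its x axis, 36 mm thick at the head; origin on the counter under its middle. Leave alone.
- spice_jar: Bystander: small amber glass jar, 48 mm across and 90 mm tall; origin at the centre of its underside. Leave alone.
Mind the look-alikes: they are no part of the job. Of the things shaped like the lid, the wooden one is meant.

How it is judged:
On the way, in this order (a step that is already met when the one before it is completed fails the run):
1. the lid is brought upright over the canister's mouth, its plug over or in the neck (horizontal distance between lid_seat and mouth below 0.012 m and z of lid_seat in the frame of mouth above 0.012 m and angle between lid's own z axis and vertical below 0.2 rad), for 0.1 s.
2. the lid has dropped into the thread start: its disc 3.5 to 10.5 mm above the rim, centred and level (horizontal distance between lid_seat and mouth below 0.004 m and z of lid_seat in the frame of mouth between 0.0035 and 0.0105 m and angle between lid's own z axis and vertical below 0.12 rad), for 0.1 s.
At the end, for the whole second after the job is handed in: The lid is screwed fully home: the underside of its disc within 1.5 mm of the canister's rim, centred within 4 mm, level within 0.05 rad, at rest and released (z of lid_seat in the frame of mouth below 0.0015 m and horizontal distance between lid_seat and mouth below 0.004 m and angle between lid's own z axis and vertical below 0.05 rad and linear speed of lid below 0.01 m/s and angular speed of lid below 0.1 rad/s and contact force between the fingers and lid below 0.05 N); the robot touches nothing.
It fails at once if the lid is forced against the canister or its thread with more than 40 N (contact force between lid and canister above 40 N).
It fails at once if the mortar is moved more than 15 mm (distance of mortar_mid from where it was at the start of the episode above 0.015 m).
It fails at once if the pestle is moved more than 15 mm (distance of pestle from where it was at the start of the episode above 0.015 m).
It fails at once if the spice jar is moved more than 15 mm (distance of spice_jar from where it was at the start of the episode above 0.015 m).
It also fails if it takes over 72 s, if anything falls off the work surface, if the arm or the gripper's body presses on something with over 40 N, if the wrist force passes 120 N, or if a joint passes its speed limit or range.

## Robot

A 7-joint arm with a two-finger parallel gripper is mounted at the origin on the work surface. World frame = base frame: x ahead of the robot, y to its left, z up, the work surface at z = 0. Lengths are in m, angles in rad, forces in N, time in s.
With the tool pointing down it reaches from about 0.4 to 0.9 m from the base axis. Payload 5.5 kg.
Tool frame: the origin (TCP) lies on the centre line of the jaws, within the pads' length; the fingertips stand 25 mm ahead of it and the grasp point (between the pads) lies 6 mm ahead of it (arm.tcp_to_tips is the distance from the TCP to the fingertips, in m); z points along the fingers, y is the direction in which the jaws open and shut (so a half turn about z gives the same grasp; the last joint's range is limited). The gripper opens to 92 mm and grips with 3 to 60 N. Pads are 19 mm wide; open, the fingers measure 130 mm over their backs; the gripper's body (75 mm by 190 mm) begins 47 mm behind the grasp point.
Start: joints at [-0.963, 0.501, -0.427, 1.55, 0.221, 1.138, -0.21], TCP at [0.22, 0.612, 0.252] pointing down, gripper open.
Joint ranges: [-2.88, 2.88], [-0.31, 2.03], [-1.54, 1.56], [0.2, 2.42], [-1.41, 4.55], [0.19, 2.02], [-2.57, 2.57]. Speed limits (rad/s): [2.57, 2.57, 3.14, 3.14, 3.14, 3.14, 3.14].

## Interface

Orientations are given as a unit quaternion [x, y, z, w].
In Python, from station import arm gives the robot as it stands. The module is installed in compiled form; this text tells all that it offers.
- The arm moves only by the shell command python3 -m handwheel 'ROWS' [FORCE]. ROWS is JSON, a list of rows, each a list of 5 numbers: the closure, from -1 (fully open) to 1 (shut), so that 0 is half open, then the shift along the tool's x, y, z in units of 30 mm (1.0 is 30 mm), then the turn about the tool's z in units of 5 degrees (1.0 is 5 degrees). A call has 1 to 20 rows; each row is the pose to reach, as a shift and turn from the pose commanded when the call began, along the tool's axes at that moment; what a row does not reach only later rows make up. A row lasts 1/12 s, in which the tool goes at most 41.7 mm and 7.16 degrees, less where a joint would pass 70% of its speed; a pose out of reach is approached as far as the arm can. A call with a gripper value outside its range is refused whole. The fingers move at their own pace and stop on an object; FORCE is the grip in N (left out, the last holds). Time passes only in rows, so rows that repeat a pose let the fingers close. It gives the time, the measured TCP pose, the force and the opening at its end, in the units of the state.
- arm.observe(): the state, without advancing time (a new reading comes with each control period).
- arm.camera(name): name is "side" or "top"; returns the picture (384x512x3 uint8, red, green, blue); there is no depth.
- arm.camera_info(name): a dict with "fov_y" (degrees; the focal length in pixels is half the picture's height over the tangent of half this angle, whatever the lens; pixels are square), "cx", "cy" (the principal point, pixels), "world_to_cam" (4x4, takes a point from world to camera coordinates). Camera axes: x right, y up, looking along -z (the intrinsics and any distortion apply to the point x, -y, -z); pixel columns grow to the right and rows downward; lengths in m; the calibration is good to about 2 mm. A picture is of the moment at which its call begins. camera_info takes no time and is no camera call.
- arm.finish_job(): hands the job in, once; it reports no verdict.
The state is a dict: "time_s": time; "joints": joint angles; "dq": joint speeds; "effort": joint torques, N m; "tcp_pos": TCP position; "orientation": TCP orientation; "wrist_force": force on the tool from outside, world axes, zero at the start; "ft_torque": the same for the moment, N m; "gripper_width": finger opening in m.
Only numpy, scipy, OpenCV 4.12 (cv2) and the standard library are available. Lean on these libraries where they do the work, as an engineer would, in place of code of your own. Each camera call takes 0.05 s, during which the arm holds its last target.

## Working session

There is one attempt and no reset: what is moved stays moved. The work goes in short steps, Python scripts to look and compute and a shell command to move; the robot and the scene stay as the last step left them, time stands still between calls to the robot, and variables do not carry over. Pictures are saved under pics/ and viewed, and the job is handed in when it is done.

```bash
mkdir -p pics
python3 - <<'E'
from station import arm
import cv2
for n in ("top","side"):
    im=arm.camera(n); cv2.imwrite(f"pics/{n}0.png",im[:,:,::-1])
    print(n,arm.camera_info(n))
print(arm.observe(), arm.tcp_to_tips)
E
```

```text
top {'fov_y': 43.467379994041565, 'cx': 248.65939417685135, 'cy': 186.92210320527604, 'world_to_cam': array([[-0.01400798, -0.99981827, -0.01293072,  0.00256381],
       [ 0.99089653, -0.01561236,  0.13371729, -0.59043114],
       [-0.13389487, -0.01093989,  0.99093516, -1.19680869],
       [ 0.        ,  0.        ,  0.        ,  1.        ]])}
side {'fov_y': 57.2328615802167, 'cx': 258.78229950708044, 'cy': 191.51875202449835, 'world_to_cam': array([[ 0.9923479 , -0.1231451 ,  0.0089962 , -0.584784  ],
       [ 0.0780439 ,  0.68202711,  0.72715072, -0.13015284],
       [-0.0956807 , -0.72088439,  0.68641889, -0.88867211],
       [ 0.        ,  0.        ,  0.        ,  1.        ]])}
{'time_s': 0.1, 'joints': array([-0.96282735,  0.50173622, -0.4267997 ,  1.55135633,  0.22079696,
        1.13826807, -0.21029283]), 'dq': array([ 2.45281525e-03, -1.31625737e-03, -2.74396616e-04, -2.07209006e-03,
        1.03689246e-04, -2.40310859e-03,  7.13880772e-05]), 'effort': array([-1.06287684e-02, -5.67878473e+01, -5.83810285e+00, -2.79914564e+01,
       -6.90104021e-02,  2.40970217e-02,  1.75834805e-05]), 'tcp_pos': array([0.21952909, 0.61118688, 0.25078801]), 'orientation': array([ 1.71507521e-01,  9.85182436e-01, -8.40290875e-04, -1.77256931e-04]), 'wrist_force': array([0.08362107, 0.02530347, 0.07670324]), 'ft_torque': array([ 0.05684777,  0.00411016, -0.01304551]), 'gripper_width': 0.09190018095831534} 0.025
```

View pics/top0.png

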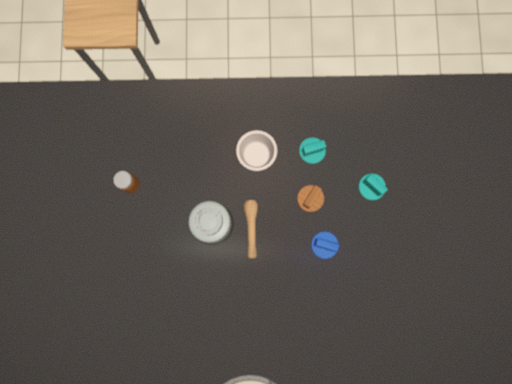

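View pics/side0.png

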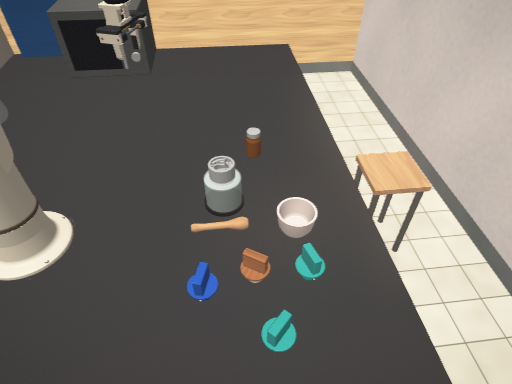

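```bash
cat > h.py <<'E'
import numpy as np, cv2, math
from station import arm
class C:
    def __init__(s,n):
        i=arm.camera_info(n); s.f=192/math.tan(math.radians(i['fov_y']/2)); s.cx,s.cy=i['cx'],i['cy']; s.M=np.array(i['world_to_cam'])
    def proj(s,p):
        q=s.M[:3,:3]@np.asarray(p,float)+s.M[:3,3]
        return np.array([s.cx+s.f*q[0]/-q[2], s.cy+s.f*(-q[1])/-q[2]])
    def back(s,uv,z):
        d=np.array([(uv[0]-s.cx)/s.f,-(uv[1]-s.cy)/s.f,-1.]); R=s.M[:3,:3]; o=-R.T@s.M[:3,3]; d=R.T@d
        return o+d*(z-o[2])/d[2]
T,S=C('top'),C('side')
def crop(im,box,k,out):
    x0,y0,x1,y1=box; cv2.imwrite(out,cv2.resize(im[y0:y1,x0:x1,::-1],None,fx=k,fy=k,interpolation=cv2.INTER_CUBIC))
E
python3 - <<'E'
import cv2
a=cv2.imread('pics/top0.png')[170:220,285:340]; b=cv2.imread('pics/side0.png')[240:290,230:285]
c=cv2.imread('pics/top0.png')[197:247,185:240];d=cv2.imread('pics/side0.png')[150:220,190:267]
r=lambda x:cv2.resize(x,(385,350 if x.shape[0]!=1 else 1),interpolation=cv2.INTER_CUBIC)
import numpy as np
r2=lambda x:cv2.resize(x,(396,300),interpolation=cv2.INTER_CUBIC)
cv2.imwrite('pics/c0.png',np.vstack([np.hstack([r2(a),r2(b)]),np.hstack([r2(c),r2(d)])]))
from h import *
for n,p in (('top',(311,198)),):
    print(T.back((311,198),.05))
print(S.back((256,260),.05), T.proj((0,0,0)),S.proj((0,0,0)))
E
```

```text
[ 0.55820386 -0.16386518  0.05      ]
[ 0.56333782 -0.15433738  0.05      ] [249.69118883 424.53838392] [ 27.20875738 243.05907094]
```

View pics/c0.png

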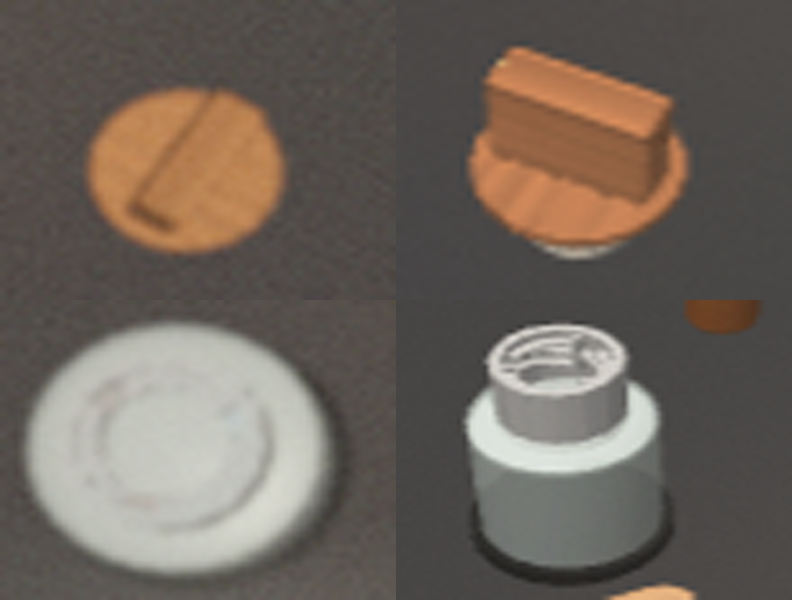

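```bash
cat > fit.py <<'E'
from h import *
from scipy.optimize import minimize
def circ(r,z,n=48):
    t=np.linspace(0,2*np.pi,n,endpoint=False); return np.c_[r*np.cos(t),r*np.sin(t),np.full(n,z)]
def lidparts():
    bar=np.array([[sx*.028,sy*.010,z] for sx in(-1,1) for sy in(-1,1) for z in(.04,.086)])
    return [np.r_[circ(.034,.033),circ(.034,.040)],bar]
def place(p,x,y,yaw,z=0):
    c,s=np.cos(yaw),np.sin(yaw); return np.c_[p[:,0]*c-p[:,1]*s+x,p[:,0]*s+p[:,1]*c+y,p[:,2]+z]
def render(cam,parts,q,shape=(384,512),k=8,box=None):
    x0,y0,x1,y1=box; m=np.zeros(((y1-y0)*k,(x1-x0)*k),np.uint8)
    for p in parts:
        uv=np.array([cam.proj(a) for a in place(p,*q)])
        uv=((uv+.5-[x0,y0])*k*16).astype(np.int32)
        cv2.fillConvexPoly(m,cv2.convexHull(uv),255,shift=4)
    return cv2.resize(m,(x1-x0,y1-y0),interpolation=cv2.INTER_AREA)/255.
def fit(masks,parts,q0,cams):
    def cost(q): return sum(((render(c,parts,q,box=b)-m)**2).sum() for c,(m,b) in zip(cams,masks))
    best=None
    sim=np.array([q0]+[np.array(q0)+d for d in np.diag([.008,.008]+[.3]*(len(q0)-2))])
    r=minimize(cost,q0,method='Nelder-Mead',options=dict(initial_simplex=sim,xatol=1e-5,fatol=1e-3,maxiter=300))
    return r.x,r.fun
def woodmask(im,b):
    x0,y0,x1,y1=b; a=im[y0:y1,x0:x1].astype(float); s=a[...,0]-a[...,2]
    return np.clip((s-10)/45,0,1),b
E
python3 - <<'E'
from fit import *
t=cv2.imread('pics/top0.png')[:,:,::-1]; s=cv2.imread('pics/side0.png')[:,:,::-1]
bt=(288,175,335,222); bs=(232,240,280,290)
mt=woodmask(t,bt); ms=woodmask(s,bs)
print(t[198,311],s[262,256])
P=lidparts()
for y in(-2.2,-1.1,-.4,.6):
    print(fit([mt,ms],P,[.56,-.16,y],[T,S]))
print('top',fit([mt],P,[.56,-.16,-.4],[T]));print('side',fit([ms],P,[.56,-.16,-.4],[S]))
# canister: light mask
P=[np.r_[circ(.05,0),circ(.05,.09)],]
def light(im,b):
    x0,y0,x1,y1=b; a=im[y0:y1,x0:x1].astype(float).min(-1); return np.clip((a-70)/60,0,1),b
nt=light(t,(180,195,240,250)); ns=light(s,(200,155,246,195))
for m in(nt,ns): print(m[0].sum())
cv2.imwrite('pics/m.png',cv2.resize(np.hstack([mt[0][:40,:40],ms[0][:40,:40],nt[0][:40,:40],ns[0][:40,:40]])*255,None,fx=5,fy=5))
E
```

```text
[179 124  79] [145  97  64]
(array([ 0.55940312, -0.16396924, -0.59674049]), np.float64(43.82687342475116))
(array([ 0.55957482, -0.16388356, -0.61176285]), np.float64(43.958612499466014))
(array([ 0.559443  , -0.16389787, -0.57632708]), np.float64(44.32704515357341))
(array([ 0.55956059, -0.16390155, -0.57513993]), np.float64(44.30680678371567))
top (array([ 0.55988851, -0.16342509, -0.57172939]), np.float64(26.718959374599514))
side (array([ 0.55936937, -0.16426459, -0.59702312]), np.float64(15.225725148447179))
1611.5666666666666
1149.85[ WARN:0@3.398] global loadsave.cpp:1063 imwrite_ Unsupported depth image for selected encoder is fallbacked to CV_8U.
```

View pics/m.png

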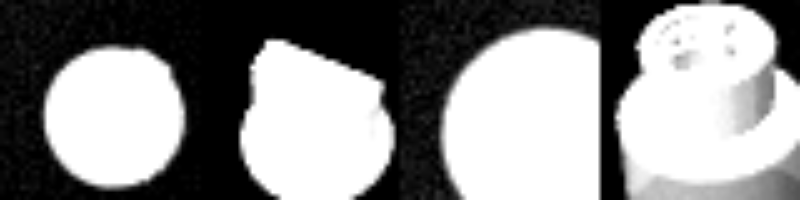

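Run:
```python
from fit import *
t=cv2.imread('pics/top0.png')[:,:,::-1]; s=cv2.imread('pics/side0.png')[:,:,::-1]
def light(im,b):
    x0,y0,x1,y1=b; a=im[y0:y1,x0:x1].astype(float).min(-1); return np.clip((a-70)/60,0,1),b
g=t.astype(float).min(-1); print(np.round(g[222,180:240]).astype(int))
print(T.back((210,222),.14),S.back((222,165),.14))
ns=light(s,(202,150,242,173))
neck=[np.r_[circ(.034,.10),circ(.034,.14)]]
print('side',fit([ns],neck,[.48,.07],[S]) if 0 else None)
q0=list(S.back((222,165),.14)[:2])+[0]
fx=lambda q:q
def cost(q,cams,masks,parts): return sum(((render(c,parts,[q[0],q[1],0],box=b)-m)**2).sum() for c,(m,b) in zip(cams,masks))
for bot in(168,171,173):
  m=light(s,(202,150,242,bot)); r=minimize(cost,q0[:2],args=([S],[m],neck),method='Nelder-Mead',options=dict(initial_simplex=np.array(q0[:2])+[[0,0],[.008,0],[0,.008]])); print('side',r.x,r.fun)
m=light(t,(180,195,240,250))
for sh in(.08,.09,.1,.11):
  P=[np.r_[circ(.05,0.0),circ(.05,sh)],neck[0]]
  r=minimize(cost,q0[:2],args=([T],[m],P),method='Nelder-Mead',options=dict(initial_simplex=np.array(q0[:2])+[[0,0],[.008,0],[0,.008]])); print('top',sh,r.x,r.fun)
# overlay
def ov(cam,im,q,box,k,f):
    o=cv2.resize(im[box[1]:box[3],box[0]:box[2],::-1].copy(),None,fx=k,fy=k,interpolation=cv2.INTER_CUBIC)
    for rr,z in((.034,.14),(.028,.14)):
        uv=np.array([cam.proj(a) for a in place(circ(rr,z),q[0],q[1],0)])
        cv2.polylines(o,[((uv+.5-box[:2])*k).astype(int)],True,(0,0,255),1)
    cv2.imwrite(f,o); return o
q=r.x
m=light(s,(202,150,242,170)); r=minimize(cost,q0[:2],args=([S],[m],neck),method='Nelder-Mead'); q=r.x
a=ov(T,t,q,(185,197,240,247),7,'pics/o1.png'); b=ov(S,s,q,(195,150,250,200),7,'pics/o2.png'); cv2.imwrite('pics/o.png',np.hstack([a,b]))
```

```text
[ 72  71  74  73  71  69  80  76 111 154 177 180 182 186 185 174 184 186
 173 175 183 190 191 189 192 192 191 190 192 194 194 196 194 196 195 196
 192 190 188 188 184 168 155 183 196 198 194 192 183 148 109  76  61  59
  70  75  74  78  79  76]
[0.4955781  0.08415268 0.14      ] [0.50349247 0.08349899 0.14      ]
side None
side [0.50071036 0.09246946] 5.249157054978855
side [0.50042041 0.09236917] 13.105017301038062
side [0.50007987 0.0921629 ] 28.54039504036909
top 0.08 [0.50228128 0.09399778] 54.761718569780854
top 0.09 [0.50189165 0.09331631] 48.11210688196847
top 0.1 [0.50138546 0.09239915] 48.9659477124183
top 0.11 [0.5007749  0.09170336] 57.344717416378316
```

View pics/o.png

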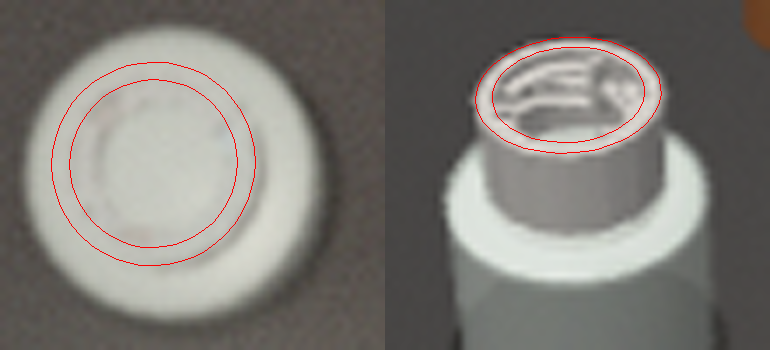

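The lookalikes in the top picture are teal (313,150), teal (372,187), blue (325,245) and wood-brown (311,198). The crop shows that only (311,198) is wooden, with a white plug showing under its disc, so that is the lid. I fit it at (0.5595, -0.164) with the bar yaw about -34°. The mouth is at about (0.501, 0.0925).

```bash
cat > go.py <<'E'
import sys
from h import *
from scipy.spatial.transform import Rotation as Ro
o=arm.observe(); R=Ro.from_quat(o['orientation']); m=R.as_matrix()
print('t',round(o['time_s'],2),'p',np.round(o['tcp_pos'],4),'ydir',round(math.degrees(math.atan2(m[1,1],m[0,1])),2),'tilt mrad',np.round(m[:2,2]*1000,1),'q',np.round(o['joints'],2),'F',np.round(o['wrist_force'],2),'T',np.round(o['ft_torque'],3),'w',round(o['gripper_width']*1000,1))
if len(sys.argv)>1:
    p=np.array([float(a) for a in sys.argv[1:4]]); d=R.inv().apply(p-o['tcp_pos'])/.03
    print('units',np.round(d,3))
    if len(sys.argv)>4:
        t=float(sys.argv[4])-math.degrees(math.atan2(m[1,1],m[0,1])); t=(t+90)%180-90; print('turn units',round(-t/5,3))
E
python3 go.py .53 .15 .26 56; python3 go.py .5595 -.164 .2 56
```

```text
t 0.1 p [0.2195 0.6112 0.2508] ydir 70.25 tilt mrad [-0.6 -1.6] q [-0.96  0.5  -0.43  1.55  0.22  1.14 -0.21] F [0.08 0.03 0.08] T [ 0.057  0.004 -0.013] w 91.9
units [-14.935 -10.972  -0.289]
turn units 2.85
t 0.1 p [0.2195 0.6112 0.2508] ydir 70.25 tilt mrad [-0.6 -1.6] q [-0.96  0.5  -0.43  1.55  0.22  1.14 -0.21] F [0.08 0.03 0.08] T [ 0.057  0.004 -0.013] w 91.9
units [-19.398 -20.487   1.727]
turn units 2.85
```

```bash
python3 -m handwheel '[[-1,-14.9,-11,-0.3,2.85],[-1,-14.9,-11,-0.3,2.85],[-1,-14.9,-11,-0.3,2.85],[-1,-14.9,-11,-0.3,2.85],[-1,-14.9,-11,-0.3,2.85],[-1,-14.9,-11,-0.3,2.85],[-1,-14.9,-11,-0.3,2.85],[-1,-14.9,-11,-0.3,2.85],[-1,-14.9,-11,-0.3,2.85],[-1,-14.9,-11,-0.3,2.85],[-1,-14.9,-11,-0.3,2.85],[-1,-14.9,-11,-0.3,2.85],[-1,-14.9,-11,-0.3,2.85],[-1,-19.4,-20.5,1.7,2.85],[-1,-19.4,-20.5,1.7,2.85],[-1,-19.4,-20.5,1.7,2.85],[-1,-19.4,-20.5,1.7,2.85],[-1,-19.4,-20.5,1.7,2.85],[-1,-19.4,-20.5,1.7,2.85],[-1,-19.4,-20.5,1.7,2.85]]' 20; python3 go.py .5595 -.164 .16 56
```

```text
time_s: 1.77
tcp_pos: [0.5544, -0.1251, 0.2076]
orientation: [0.292, 0.956, 0.0, -0.0]
wrist_force: [1.2, 0.5, -1.0]
gripper_width: 0.0916
t 1.77 p [ 0.5544 -0.1251  0.2076] ydir 56.01 tilt mrad [-0.4  0.1] q [ 0.19  0.37 -0.02  1.81  0.01  0.96  1.15] F [ 1.15  0.53 -0.99] T [-0.021 -0.017 -0.002] w 91.6
units [-0.868 -0.98   1.586]
turn units 0.002
```

```bash
python3 -m handwheel '[[-1,-0.87,-0.98,1.58,0],[-1,-0.87,-0.98,1.58,0],[-1,-0.87,-0.98,1.58,0],[-1,-0.87,-0.98,1.58,0],[-1,-0.87,-0.98,1.58,0],[-1,-0.87,-0.98,1.58,0]]'; python3 go.py .5595 -.164 .074 56
python3 - <<'E'
from h import *
s=arm.camera('side');t=arm.camera('top')
crop(np.hstack([s[190:320,190:340],t[120:250,240:390]]),(0,0,300,130),2.6,'pics/a1.png')
E
```

```text
time_s: 2.27
tcp_pos: [0.5611, -0.1601, 0.162]
orientation: [0.291, 0.957, 0.001, 0.001]
wrist_force: [0.5, 0.3, 0.2]
gripper_width: 0.0917
t 2.27 p [ 0.5611 -0.1601  0.162 ] ydir 56.16 tilt mrad [2.  0.6] q [ 0.24  0.45 -0.01  1.81  0.    0.88  1.21] F [0.46 0.29 0.15] T [-0.069 -0.003  0.02 ] w 91.7
units [-0.026 -0.142  2.934]
turn units 0.032
```

View pics/a1.png

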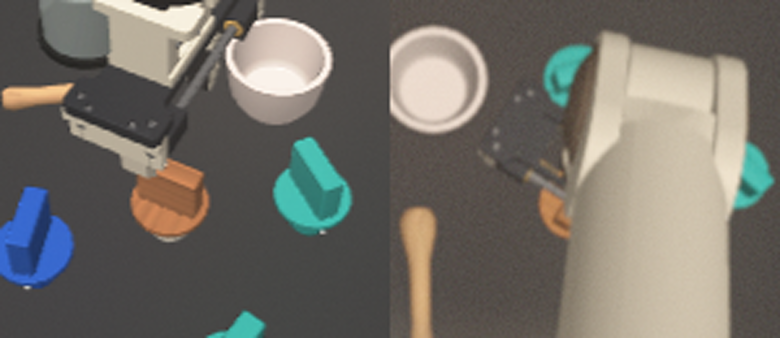

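```bash
python3 -m handwheel '[[-0.3,0,0,1.5,0],[-0.3,0,0,1.5,0],[-0.3,0,0,1.5,0],[-0.3,0,0,1.5,0],[-0.3,0,0,1.5,0],[-0.3,0,0,1.5,0]]'; python3 go.py .5595 -.164 .073 56
```

```text
time_s: 2.87
tcp_pos: [0.5613, -0.1623, 0.1177]
orientation: [0.292, 0.956, 0.0, 0.002]
wrist_force: [0.6, 0.7, -0.3]
gripper_width: 0.0602
t 2.87 p [ 0.5613 -0.1623  0.1177] ydir 56.01 tilt mrad [ 3.1 -0.7] q [ 0.24  0.51 -0.01  1.84  0.    0.79  1.21] F [ 0.62  0.75 -0.26] T [-0.078  0.002  0.023] w 60.2
units [ 0.023 -0.081  1.489]
turn units 0.001
```

```bash
python3 -m handwheel '[[-0.3,0.02,-0.06,0.7,0],[-0.3,0.02,-0.06,1.49,0],[-0.3,0.02,-0.06,1.49,0],[-0.3,0.02,-0.06,1.49,0],[-0.3,0.02,-0.06,1.49,0],[-0.3,0.02,-0.06,1.49,0]]'; python3 go.py .5595 -.164 .073 56
python3 - <<'E'
from h import *
s=arm.camera('side')
crop(s,(200,200,310,290),6,'pics/a2.png')
E
```

```text
time_s: 3.37
tcp_pos: [0.5598, -0.1636, 0.0728]
orientation: [0.292, 0.956, 0.0, 0.001]
wrist_force: [-0.4, -1.5, 0.5]
gripper_width: 0.0597
t 3.37 p [ 0.5598 -0.1636  0.0728] ydir 55.99 tilt mrad [ 2.6 -0.6] q [ 0.24  0.58 -0.01  1.86  0.01  0.7   1.21] F [-0.35 -1.54  0.51] T [-0.009  0.007  0.009] w 59.7
units [ 0.    -0.015 -0.008]
turn units -0.001
```

View pics/a2.png

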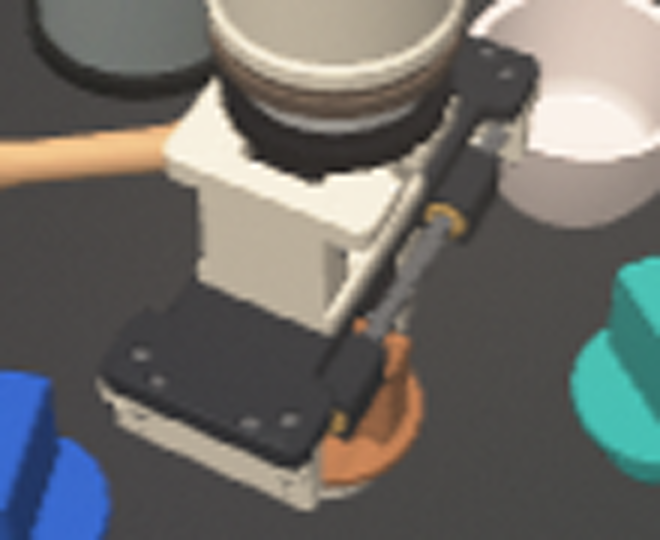

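```bash
python3 -m handwheel '[[0.2,0,0,0,0],[0.4,0,0,0,0],[1,0,0,0,0],[1,0,0,0,0],[1,0,0,0,0],[1,0,0,0,0],[1,0,0,0,0],[1,0,0,0,0],[1,0,0,0,0],[1,0,0,0,0]]' 20; python3 go.py
```

```text
time_s: 4.25
tcp_pos: [0.5584, -0.1633, 0.071]
orientation: [0.292, 0.956, 0.0, -0.0]
wrist_force: [0.5, 1.0, -0.9]
gripper_width: 0.0198
t 4.25 p [ 0.5584 -0.1633  0.071 ] ydir 55.99 tilt mrad [-0.2  0.1] q [ 0.24  0.58 -0.01  1.86  0.01  0.7   1.21] F [ 0.46  0.97 -0.89] T [ 0.017  0.017 -0.013] w 19.8
```

```bash
python3 -m handwheel '[[1,0,0,-1,0],[1,0,0,-2,0],[1,0,0,-3,0],[1,0,0,-4,0],[1,0,0,-5,0],[1,0,0,-6,0],[1,0,0,-6,0],[1,0,0,-6,0],[1,0,0,-6,0]]'; python3 go.py .501 .0925 .251 56
python3 - <<'E'
from h import *
s=arm.camera('side')
crop(s,(180,120,340,260),4,'pics/a3.png')
E
```

```text
time_s: 5.0
tcp_pos: [0.5578, -0.1631, 0.2503]
orientation: [0.292, 0.956, -0.0, -0.001]
wrist_force: [0.3, 0.2, -2.1]
gripper_width: 0.0196
t 5.0 p [ 0.5578 -0.1631  0.2503] ydir 56.0 tilt mrad [-1.2  0.3] q [ 0.24  0.35 -0.    1.74  0.    1.05  1.21] F [ 0.26  0.16 -2.05] T [-0.01   0.073  0.05 ] w 19.6
units [ 6.334  6.006 -0.019]
turn units -0.0
```

View pics/a3.png

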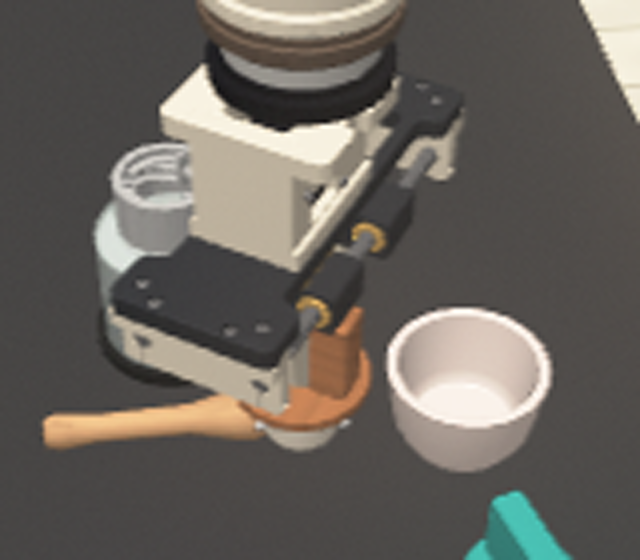

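```bash
python3 -m handwheel '[[1,0.8,0.75,0,0],[1,1.6,1.5,0,0],[1,2.4,2.25,0,0],[1,3.2,3,0,0],[1,4,3.75,0,0],[1,4.8,4.5,0,0],[1,5.6,5.25,0,0],[1,6.34,6,0,0],[1,6.34,6,0,0],[1,6.34,6,0,0],[1,6.34,6,0,0],[1,6.34,6,0,0]]'; python3 go.py .5 .093 .215 56
python3 - <<'E'
from h import *
s=arm.camera('side');t=arm.camera('top')
crop(s,(180,90,300,210),5,'pics/a4.png')
E
```

```text
time_s: 6.05
tcp_pos: [0.5012, 0.0907, 0.2501]
orientation: [0.293, 0.956, -0.001, -0.001]
wrist_force: [-0.0, -0.3, -2.1]
gripper_width: 0.0199
t 6.05 p [0.5012 0.0907 0.2501] ydir 55.89 tilt mrad [-1.9 -0.9] q [-0.1   0.23 -0.15  1.91  0.04  1.01  0.71] F [-0.03 -0.33 -2.05] T [-0.031  0.037  0.   ] w 19.9
units [0.074 0.043 1.169]
turn units -0.023
```

View pics/a4.png

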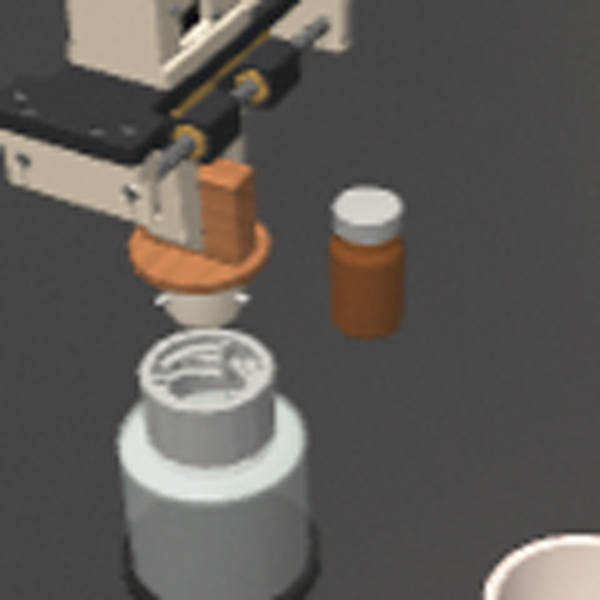

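```bash
python3 -m handwheel '[[1,0.07,0.04,0,1.3],[1,0.07,0.04,0,2.6],[1,0.07,0.04,0,3.9],[1,0.07,0.04,0,5.2],[1,0.07,0.04,0,6.5],[1,0.07,0.04,0,7.8],[1,0.07,0.04,0,9.1],[1,0.07,0.04,0,10.4],[1,0.07,0.04,0,12],[1,0.07,0.04,0,12],[1,0.07,0.04,0,12],[1,0.07,0.04,0,12]]'; python3 go.py .5 .093 .215
python3 - <<'E'
from fit import *
s=arm.camera('side'); o=arm.observe(); p=o['tcp_pos']
box=(180,90,300,210); k=5
im=cv2.resize(s[box[1]:box[3],box[0]:box[2],::-1],None,fx=k,fy=k,interpolation=cv2.INTER_CUBIC)
for r,z,x,y in((.034,p[2]-.031,p[0],p[1]),(.034,p[2]-.038,p[0],p[1]),(.034,.14,.501,.0925)):
    uv=np.array([S.proj(a) for a in place(circ(r,z),x,y,0)]); cv2.polylines(im,[((uv+.5-box[:2])*k).astype(int)],True,(0,0,255),1)
cv2.imwrite('pics/a5.png',im)
E
```

```text
time_s: 7.15
tcp_pos: [0.5004, 0.0939, 0.251]
orientation: [0.731, 0.683, -0.0, -0.0]
wrist_force: [0.6, 0.4, -2.0]
gripper_width: 0.0201
t 7.15 p [0.5004 0.0939 0.251 ] ydir -3.86 tilt mrad [-0.1 -0.1] q [-0.23  0.22 -0.02  1.91  0.    1.01 -0.31] F [ 0.59  0.43 -2.01] T [-0.059  0.012  0.045] w 20.1
units [-0.032 -0.012  1.2  ]
```

View pics/a5.png

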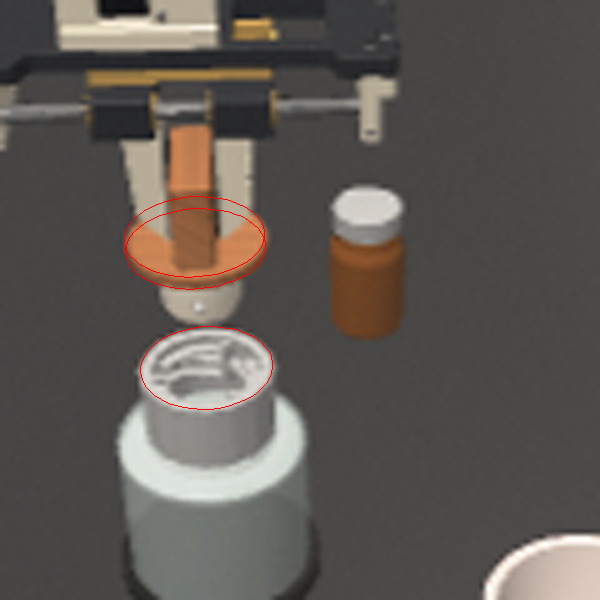

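```bash
python3 -m handwheel '[[1,-0.02,-0.02,0.4,0],[1,-0.02,-0.02,0.8,0],[1,-0.02,-0.02,1.2,0],[1,-0.02,-0.02,1.4,0],[1,-0.02,-0.02,1.5,0],[1,-0.02,-0.02,1.5,0],[1,-0.02,-0.02,1.5,0]]'; python3 go.py .5005 .0928 .198
```

```text
time_s: 7.78
tcp_pos: [0.5, 0.0939, 0.2064]
orientation: [0.731, 0.682, 0.0, 0.0]
wrist_force: [0.2, -1.5, -1.4]
gripper_width: 0.0199
t 7.78 p [0.5    0.0939 0.2064] ydir -3.98 tilt mrad [0.3 0.2] q [-0.22  0.27 -0.02  1.96  0.01  0.91 -0.31] F [ 0.15 -1.49 -1.43] T [-0.13   0.039 -0.015] w 19.9
units [-0.036  0.019  0.279]
```

```bash
python3 -m handwheel '[[1,-0.02,0,0.08,0],[1,-0.03,0.01,0.16,0],[1,-0.03,0.01,0.24,0],[1,-0.03,0.01,0.24,0],[1,-0.03,0.01,0.24,0]]'; python3 go.py .5005 .0928 .198
```

```text
time_s: 8.2
tcp_pos: [0.4999, 0.0929, 0.1988]
orientation: [0.731, 0.682, -0.0, -0.0]
wrist_force: [0.1, 0.6, -2.0]
gripper_width: 0.0199
t 8.2 p [0.4999 0.0929 0.1988] ydir -4.0 tilt mrad [-0.3 -0. ] q [-0.22  0.28 -0.02  1.96  0.01  0.89 -0.31] F [ 0.15  0.59 -2.01] T [-0.092  0.129 -0.   ] w 19.9
units [-0.003  0.022  0.026]
```

```bash
python3 -m handwheel '[[1,0,0,0.05,0],[1,0,0,0.1,0],[1,0,0,0.1,0],[1,0,0,0.1,0]]'; python3 go.py .5005 .0928 .194
```

```text
time_s: 8.53
tcp_pos: [0.4999, 0.093, 0.1957]
orientation: [0.731, 0.682, -0.0, -0.0]
wrist_force: [0.3, 0.6, -1.2]
gripper_width: 0.0202
t 8.53 p [0.4999 0.093  0.1957] ydir -4.0 tilt mrad [-0.2 -0. ] q [-0.22  0.29 -0.02  1.97  0.01  0.89 -0.31] F [ 0.27  0.59 -1.22] T [-0.077  0.056 -0.005] w 20.2
units [-0.004  0.02   0.058]
```

```bash
python3 -m handwheel '[[1,0,0,0.03,0],[1,0,0,0.06,0],[1,0,0,0.06,0],[1,0,0,0.06,0]]'; python3 go.py .5005 .0928 .194
```

```text
time_s: 8.87
tcp_pos: [0.4999, 0.093, 0.194]
orientation: [0.731, 0.682, -0.0, -0.0]
wrist_force: [0.4, 0.5, -1.8]
gripper_width: 0.0202
t 8.87 p [0.4999 0.093  0.194 ] ydir -4.0 tilt mrad [-0.1  0. ] q [-0.22  0.29 -0.02  1.97  0.01  0.88 -0.31] F [ 0.43  0.51 -1.82] T [-0.077  0.06   0.017] w 20.2
units [-0.004  0.019 -0.   ]
```

```bash
python3 -m handwheel '[[1,0,0,0.03,0],[1,0,0,0.06,0],[1,0,0,0.06,0],[1,0,0,0.06,0]]'; python3 go.py .5005 .0928 .194
```

```text
time_s: 9.2
tcp_pos: [0.5002, 0.093, 0.1935]
orientation: [0.731, 0.682, 0.0, 0.0]
wrist_force: [-3.3, 0.1, 9.5]
gripper_width: 0.0199
t 9.2 p [0.5002 0.093  0.1935] ydir -4.01 tilt mrad [0.5 0.2] q [-0.22  0.29 -0.02  1.97  0.01  0.88 -0.31] F [-3.3   0.12  9.52] T [-0.222  0.97   0.034] w 19.9
units [-0.006  0.012 -0.017]
```

```bash
python3 -m handwheel '[[1,0,0,-0.02,0],[1,0,0,-0.02,-0.5],[1,0,0,-0.02,-1],[1,0,0,-0.02,-1.5],[1,0,0,-0.02,-2],[1,0,0,-0.02,-2]]'; python3 go.py .5005 .0928 .194
```

```text
time_s: 9.7
tcp_pos: [0.5005, 0.093, 0.1933]
orientation: [0.669, 0.744, 0.001, 0.0]
wrist_force: [0.7, -0.6, 1.5]
gripper_width: 0.0202
t 9.7 p [0.5005 0.093  0.1933] ydir 6.08 tilt mrad [1.3 0.3] q [-0.2   0.29 -0.05  1.97  0.02  0.88 -0.15] F [ 0.7  -0.64  1.47] T [-0.117  0.014  0.014] w 20.2
units [-0.008 -0.002 -0.023]
```

```bash
python3 -m handwheel '[[1,0,0,0.01,-0.5],[1,0,0,0.01,-1],[1,0,0,0.01,-1.5],[1,0,0,0.01,-2],[1,0,0,0.01,-2.5],[1,0,0,0.01,-3],[1,0,0,0.01,-3]]'; python3 go.py .5005 .0928 .194
```

```text
time_s: 10.28
tcp_pos: [0.4997, 0.0928, 0.1923]
orientation: [0.566, 0.824, -0.0, -0.0]
wrist_force: [0.2, -0.7, -0.8]
gripper_width: 0.0199
t 10.28 p [0.4997 0.0928 0.1923] ydir 21.0 tilt mrad [-0.6 -0.2] q [-0.16  0.29 -0.09  1.97  0.03  0.88  0.1 ] F [ 0.18 -0.67 -0.75] T [-0.107 -0.016 -0.016] w 19.9
units [-0.008  0.024 -0.058]
```

```bash
python3 -m handwheel '[[1,0,0,0,-0.5],[1,0,0,0,-1],[1,0,0,0,-1.5],[1,0,0,0,-2],[1,0,0,0,-2]]'; python3 go.py .5005 .0928 .194
```

```text
time_s: 10.7
tcp_pos: [0.4994, 0.0934, 0.1923]
orientation: [0.494, 0.87, 0.0, -0.001]
wrist_force: [-1.0, 2.9, -1.5]
gripper_width: 0.0219
t 10.7 p [0.4994 0.0934 0.1923] ydir 30.86 tilt mrad [-1.3  1. ] q [-0.13  0.29 -0.12  1.97  0.04  0.88  0.26] F [-0.96  2.91 -1.54] T [ 0.438  0.315 -0.677] w 21.9
units [-0.035  0.022 -0.058]
```

The lid sank with no resistance near 21°, then torque rose at the end of the gap. I'll back off a little and lower it into the gap.

```bash
python3 -m handwheel '[[1,0,0,0,0.6],[1,0,0,0,1.2],[1,0,0,0,1.8],[1,0,0,0.04,1.8],[1,0,0,0.08,1.8],[1,0,0,0.08,1.8],[1,0,0,0.08,1.8]]'; python3 go.py .5005 .0928 .1854
```

```text
time_s: 11.28
tcp_pos: [0.4998, 0.0929, 0.19]
orientation: [0.559, 0.829, -0.0, -0.0]
wrist_force: [-0.4, 0.5, -2.3]
gripper_width: 0.0203
t 11.28 p [0.4998 0.0929 0.19  ] ydir 22.02 tilt mrad [-0.3 -0.1] q [-0.16  0.3  -0.09  1.97  0.04  0.88  0.12] F [-0.4   0.48 -2.29] T [ 0.015  0.048 -0.02 ] w 20.3
units [-0.012  0.019  0.152]
```

Free sinking in the gap at ydir 22°. I'll lower it the rest of the way.

```bash
python3 -m handwheel '[[1,0,0,0.04,0],[1,0,0,0.08,0],[1,0,0,0.12,0],[1,0,0,0.14,0],[1,0,0,0.14,0],[1,0,0,0.14,0]]'; python3 go.py .5005 .0928 .1854
```

```text
time_s: 11.78
tcp_pos: [0.5001, 0.093, 0.1864]
orientation: [0.559, 0.829, 0.0, 0.0]
wrist_force: [-1.8, -0.4, 4.6]
gripper_width: 0.02
t 11.78 p [0.5001 0.093  0.1864] ydir 22.0 tilt mrad [ 0.3 -0. ] q [-0.16  0.3  -0.09  1.97  0.04  0.87  0.11] F [-1.79 -0.36  4.58] T [-0.225  0.567 -0.058] w 20.0
units [-0.01   0.011  0.034]
```

```bash
python3 -m handwheel '[[1,0,0,0.02,0],[1,0,0,0.04,0],[1,0,0,0.04,0]]'; python3 go.py .5005 .0928 .1854
```

```text
time_s: 12.03
tcp_pos: [0.5002, 0.093, 0.1861]
orientation: [0.559, 0.829, 0.0, 0.0]
wrist_force: [-4.5, -0.5, 13.6]
gripper_width: 0.0203
t 12.03 p [0.5002 0.093  0.1861] ydir 21.99 tilt mrad [0.6 0. ] q [-0.16  0.3  -0.09  1.97  0.04  0.87  0.11] F [-4.54 -0.54 13.65] T [-0.372  1.241 -0.067] w 20.3
units [-0.01   0.006  0.024]
```

```bash
python3 -m handwheel '[[1,0,0,-0.04,0],[1,0,0,-0.04,0.5],[1,0,0,-0.03,1],[1,0,0,-0.02,1.5],[1,0,0,-0.01,2],[1,0,0,-0.01,2]]'; python3 go.py .5005 .0928 .1854
```

```text
time_s: 12.53
tcp_pos: [0.5007, 0.0936, 0.1856]
orientation: [0.63, 0.777, 0.001, 0.0]
wrist_force: [-1.8, 1.1, 5.0]
gripper_width: 0.02
t 12.53 p [0.5007 0.0936 0.1856] ydir 11.94 tilt mrad [1.7 0.8] q [-0.18  0.3  -0.06  1.97  0.02  0.86 -0.05] F [-1.8   1.11  5.02] T [ 0.162  0.208 -0.005] w 20.0
units [-0.025 -0.011  0.008]
```

```bash
python3 -m handwheel '[[1,0,0,0.01,0.5],[1,0,0,0.02,1],[1,0,0,0.03,1.5],[1,0,0,0.04,2],[1,0,0,0.04,2]]'; python3 go.py .5005 .0928 .1854
```

```text
time_s: 12.95
tcp_pos: [0.5008, 0.0935, 0.1844]
orientation: [0.695, 0.719, 0.001, 0.0]
wrist_force: [-0.6, 1.2, 4.3]
gripper_width: 0.0202
t 12.95 p [0.5008 0.0935 0.1844] ydir 2.0 tilt mrad [2.  0.7] q [-0.21  0.3  -0.03  1.98  0.01  0.86 -0.21] F [-0.6   1.25  4.31] T [ 0.105  0.038 -0.004] w 20.2
units [-0.024 -0.012 -0.032]
```

```bash
python3 -m handwheel '[[1,0,0,0.01,0.5],[1,0,0,0.02,1],[1,0,0,0.03,1.5],[1,0,0,0.036,2],[1,0,0,0.045,2.5],[1,0,0,0.054,3],[1,0,0,0.063,3.5],[1,0,0,0.072,4],[1,0,0,0.072,4]]'; python3 go.py .5005 .0928 .1854
```

```text
time_s: 13.7
tcp_pos: [0.5012, 0.0932, 0.1824]
orientation: [0.809, 0.588, 0.001, 0.001]
wrist_force: [0.9, 1.5, 5.5]
gripper_width: 0.0197
t 13.7 p [0.5012 0.0932 0.1824] ydir -17.96 tilt mrad [2.6 0.5] q [-0.26  0.3   0.03  1.98 -0.01  0.86 -0.54] F [0.94 1.49 5.54] T [-0.027 -0.194  0.022] w 19.7
units [-0.02  -0.017 -0.101]
```

```bash
python3 -m handwheel '[[1,0,0,0.01,0.5],[1,0,0,0.018,1],[1,0,0,0.027,1.5],[1,0,0,0.036,2],[1,0,0,0.045,2.5],[1,0,0,0.054,3],[1,0,0,0.054,3]]'; python3 go.py .5005 .0928 .1854
```

```text
time_s: 14.28
tcp_pos: [0.5012, 0.0928, 0.1807]
orientation: [0.879, 0.478, 0.001, 0.001]
wrist_force: [1.8, -0.2, 5.6]
gripper_width: 0.0197
t 14.28 p [0.5012 0.0928 0.1807] ydir -32.95 tilt mrad [2.5 0.1] q [-0.3   0.31  0.08  1.98 -0.03  0.85 -0.78] F [ 1.8  -0.22  5.56] T [-0.244 -0.305  0.032] w 19.7
units [-0.011 -0.02  -0.156]
```

```bash
python3 -m handwheel '[[1,0,0,0.01,0.5],[1,0,0,0.018,1],[1,0,0,0.027,1.5],[1,0,0,0.036,2],[1,0,0,0.045,2.5],[1,0,0,0.054,3],[1,0,0,0.063,3.5],[1,0,0,0.072,4],[1,0,0,0.072,4]]'; python3 go.py .5005 .0928 .1854
```

```text
time_s: 15.03
tcp_pos: [0.5008, 0.0923, 0.1785]
orientation: [0.948, 0.318, 0.001, 0.0]
wrist_force: [0.5, -0.6, 7.1]
gripper_width: 0.0197
t 15.03 p [0.5008 0.0923 0.1785] ydir -52.97 tilt mrad [ 1.6 -0.4] q [-0.36  0.31  0.14  1.99 -0.06  0.85 -1.11] F [ 0.54 -0.62  7.09] T [-0.379 -0.049 -0.144] w 19.7
units [ 0.003 -0.02  -0.231]
```

```bash
python3 -m handwheel '[[1,0,0,0.01,0.5],[1,0,0,0.018,1],[1,0,0,0.018,1.5],[1,0,0,0.018,2],[1,0,0,0.018,2]]'; python3 go.py .5005 .0928 .1854
```

```text
time_s: 15.45
tcp_pos: [0.5004, 0.0924, 0.1779]
orientation: [0.972, 0.234, 0.0, 0.0]
wrist_force: [-0.3, -0.1, 7.8]
gripper_width: 0.0197
t 15.45 p [0.5004 0.0924 0.1779] ydir -62.95 tilt mrad [ 0.8 -0.3] q [-0.39  0.31  0.18  1.99 -0.07  0.85 -1.27] F [-0.26 -0.1   7.79] T [-0.293  0.227 -0.133] w 19.7
units [ 0.008 -0.009 -0.249]
```

```bash
python3 -m handwheel '[[1,0,0,-0.01,0.5],[1,0,0,-0.01,1],[1,0,0,-0.01,1]]'; python3 go.py
```

```text
time_s: 15.7
tcp_pos: [0.5001, 0.0925, 0.1779]
orientation: [0.982, 0.191, 0.0, 0.0]
wrist_force: [-0.2, -1.7, 6.1]
gripper_width: 0.0197
t 15.7 p [0.5001 0.0925 0.1779] ydir -67.94 tilt mrad [ 0.2 -0.3] q [-0.4   0.31  0.19  1.99 -0.08  0.85 -1.35] F [-0.25 -1.73  6.14] T [-0.248  0.191 -0.157] w 19.7
```

```bash
python3 -m handwheel '[[1,0,0,0,0.5],[1,0,0,0,1],[1,0,0,0,1]]'; python3 go.py
python3 - <<'E'
from h import *
s=arm.camera('side')
crop(s,(180,90,300,210),5,'pics/a6.png')
E
```

```text
time_s: 15.95
tcp_pos: [0.5001, 0.0926, 0.1779]
orientation: [0.989, 0.148, 0.0, 0.0]
wrist_force: [-0.1, -0.8, 4.9]
gripper_width: 0.0199
t 15.95 p [0.5001 0.0926 0.1779] ydir -72.93 tilt mrad [ 0.2 -0.2] q [-0.41  0.31  0.21  1.99 -0.09  0.85 -1.43] F [-0.11 -0.84  4.92] T [-0.19   0.222 -0.08 ] w 19.9
```

View pics/a6.png

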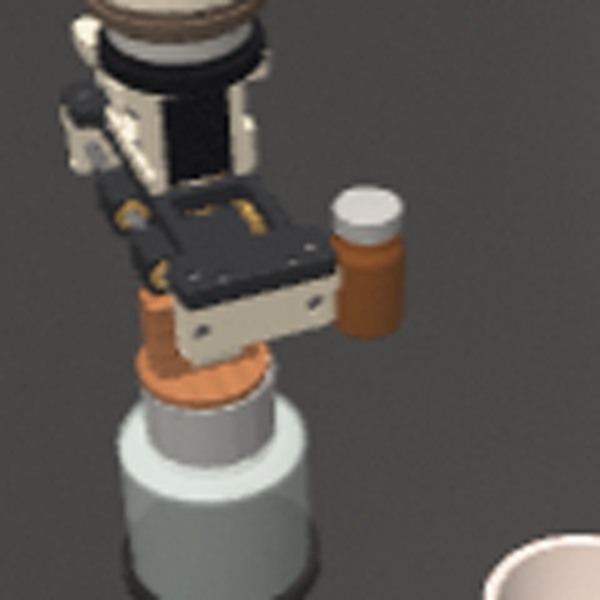

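The disc is on the rim at image (205,375), covering it all round. I'll feel for the dead stop.

```bash
python3 -m handwheel '[[1,0,0,0,0.5],[1,0,0,0,1],[1,0,0,0,1]]'; python3 go.py
```

```text
time_s: 16.25
tcp_pos: [0.5007, 0.0925, 0.178]
orientation: [0.994, 0.106, 0.001, 0.0]
wrist_force: [2.5, -1.8, 4.0]
gripper_width: 0.0203
t 16.25 p [0.5007 0.0925 0.178 ] ydir -77.85 tilt mrad [ 1.5 -0.7] q [-0.43  0.32  0.23  1.99 -0.09  0.85 -1.51] F [ 2.47 -1.85  4.  ] T [-0.348 -0.275  0.588] w 20.3
```

Torque has risen to 0.59 N m, so this is the dead stop. I'll relax and release.

```bash
python3 -m handwheel '[[1,0,0,-0.01,-0.5],[1,0,0,-0.02,-0.6],[1,0,0,-0.02,-0.6],[0.45,0,0,-0.02,-0.6],[0.3,0,0,-0.02,-0.6],[0.1,0,0,-0.02,-0.6],[-0.2,0,0,-0.02,-0.6],[-0.3,0,0,-0.02,-0.6],[-0.3,0,0,-0.02,-0.6],[-0.3,0,0,-0.02,-0.6]]'; python3 go.py
```

```text
time_s: 17.08
tcp_pos: [0.4998, 0.093, 0.1782]
orientation: [0.991, 0.131, -0.0, -0.0]
wrist_force: [0.7, 0.1, 0.6]
gripper_width: 0.0575
t 17.08 p [0.4998 0.093  0.1782] ydir -75.0 tilt mrad [-0.3 -0. ] q [-0.42  0.31  0.22  1.99 -0.09  0.85 -1.46] F [0.7  0.07 0.56] T [-0.047  0.14   0.006] w 57.5
```

```bash
python3 -m handwheel '[[-0.3,0,0,-0.5,0],[-0.3,0,0,-1,0],[-0.3,0,0,-1.5,0],[-0.3,0,0,-2.5,0],[-0.3,0,0,-3.5,0],[-0.3,0,0,-4.5,0],[-0.3,0,0,-5,0],[-0.3,-5,0,-5,0],[-0.3,-5,0,-5,0],[-0.3,-5,0,-5,0],[-0.3,-5,0,-5,0],[-0.3,-5,0,-5,0],[-0.3,-5,0,-5,0]]'; python3 go.py
python3 - <<'E'
from fit import *
t=arm.camera('top')
s=arm.camera('side'); 
box=(180,110,300,210); k=5
a=cv2.resize(s[box[1]:box[3],box[0]:box[2],::-1],None,fx=k,fy=k,interpolation=cv2.INTER_CUBIC)
cv2.imwrite('pics/f1.png',a); cv2.imwrite('pics/f2.png',t[:,:,::-1])
cv2.imwrite('pics/f3.png',s[:,:,::-1])
E
```

```text
time_s: 18.17
tcp_pos: [0.3545, 0.054, 0.3288]
orientation: [0.991, 0.131, 0.001, -0.001]
wrist_force: [0.3, 0.7, -0.1]
gripper_width: 0.0597
t 18.17 p [0.3545 0.054  0.3288] ydir -75.0 tilt mrad [1.9 1.3] q [-0.46 -0.17  0.21  2.12  0.04  1.18 -1.58] F [ 0.31  0.72 -0.15] T [-0.044  0.099 -0.033] w 59.7
```

View pics/f1.png

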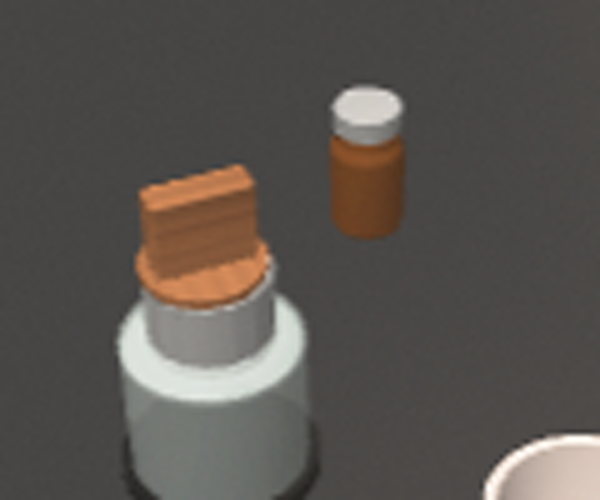

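View pics/f3.png

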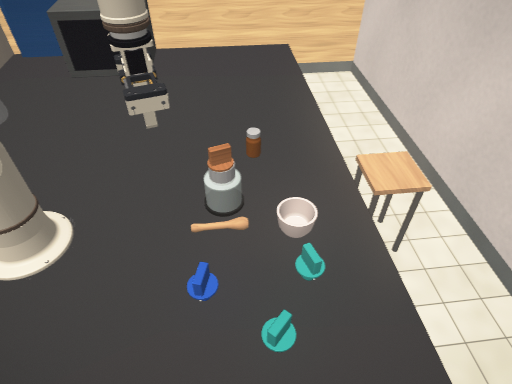

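Run:
```python
from fit import *
t=cv2.imread('pics/f2.png')[:,:,::-1]; s=cv2.imread('pics/f3.png')[:,:,::-1]
bs=(200,140,242,174); ms=woodmask(s,bs)
bt=(185,190,240,250); mt=woodmask(t,bt)
P=lidparts(); yaw=math.radians(-75+90)
for cams,masks,n in(([S],[ms],'side'),([S,T],[ms,mt],'both'),([T],[mt],'top')):
  for q0 in ([.501,.0925,yaw,.107],):
    sim=np.array([q0]+[np.array(q0)+d for d in np.diag([.004,.004,.15,.004])])
    cost=lambda q:sum(((render(c,P,q,box=b)-m)**2).sum() for c,(m,b) in zip(cams,masks))
    r=minimize(cost,q0,method='Nelder-Mead',options=dict(initial_simplex=sim,maxiter=300)); print(n,np.round(r.x,4),r.fun, cost([.501,.0925,yaw,.107]))
box=(185,100+40,245,190); k=8
a=cv2.resize(s[box[1]:box[3],box[0]:box[2],::-1],None,fx=k,fy=k,interpolation=cv2.INTER_CUBIC)
for z in(.14,.147):
    uv=np.array([S.proj(p) for p in place(circ(.034,z),.5005,.0925,0)]); cv2.polylines(a,[((uv+.5-box[:2])*k).astype(int)],True,(0,0,255),1)
cv2.imwrite('pics/f4.png',a)
```

```text
side [0.499  0.106  0.301  0.0955] 4.447892690845402 30.536525268059293
both [0.4993 0.0919 0.2894 0.1064] 27.61046435131787 66.70561749754367
top [0.4993 0.0917 0.3432 0.1074] 17.42545004058268 36.169092229484384
```

View pics/f4.png

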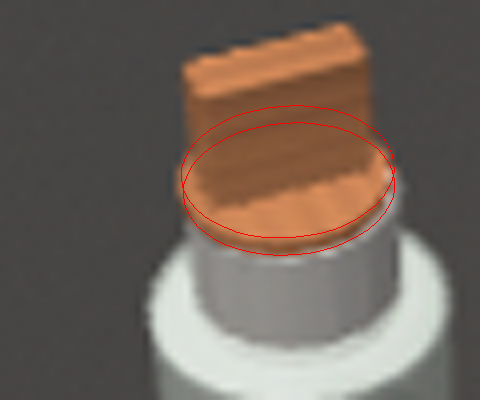

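```bash
python3 -m handwheel '[[-0.3,0,0,0,0],[-0.3,0,0,0,0],[-0.3,0,0,0,0],[-0.3,0,0,0,0]]'; python3 -c "
from station import arm
print(arm.finish_job())"
```

```text
time_s: 18.6
tcp_pos: [0.3554, 0.0542, 0.328]
orientation: [0.991, 0.131, -0.0, 0.0]
wrist_force: [-0.7, 0.5, -0.2]
gripper_width: 0.06
the job is handed in; nothing more can be done
None
```

The wooden lid is screwed home on the canister and released, and I handed the job in at 18.6 s.

**What I did:** I gripped the lid by its bar and set it on the ridges. I turned it about 25° counter-clockwise until it sank, and it then met the far side of the gap. I backed off about 9° and lowered it into the thread start. I then ran it clockwise about 100°, and the resisting torque rose to about 0.6 N m, so I took that as the dead stop.

**Last checks:**
- **Height:** the lid sank 8.2 mm from the thread start, against 8 mm expected for fully home. The final camera fit using both cameras put its height within 1 mm of fully home.
- **Centring:** the same fit put it about 1.5 mm off the estimated mouth centre, inside the 4 mm limit.
- **Force:** the highest vertical wrist force I read was about 14 N, between moves rather than continuously.
- **Bystanders:** the mortar, pestle and spice jar look unmoved in the side picture; I did not measure their positions.

**Disagreement:** a fit from the side camera alone did not fix the lid's height and depth along its line of sight (y 0.106, z 0.0955 against y 0.0919, z 0.1064 with both cameras). I relied on the two-camera fit and the arm readings instead.

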